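Hang the parts basket and press in its label holder

TASK

Hang the small metal parts basket by its handle on the two prongs of the rack and let go of it. Then take the label holder by its upright card frame and push its tongue under the lip of the rail beside the hook until the sprung stop behind the lip is fully pressed in, and finish while still holding it pressed home there: do not let go. Leave the other things on the cabinet where they are.

Things in the scene. Friction and masses are not known exactly. Their poses are not given: they have to be found in the camera images.
- rack: Fixed. Plywood board 130 (x) x 270 (y) x 12 mm; origin under its centre, x points to its back. Left half (+y): two steel posts 12 mm thick, 198 mm tall, at (52, 30) and (52, 110) mm, joined by a thin bar 60 mm up, each with an 8 mm prong pointing to the front. Right half (-y): aluminium label rail, 34 mm deep, 94 mm long, 15 mm above the board.
- hook (a point): Midway between the two prongs (80 mm apart in y), where the centre of the handle bar comes to rest: rack frame (2, 70, 184) mm. V-shaped prongs: from here they rise 20 mm to the tips 23 mm in front (top at 199 mm) and 11 mm to the posts 50 mm behind. A bar lowered from above between 12 mm in front of and 38 mm behind this point slides to it.
- lip (a point): Middle of the front edge of the rail's lip, at the height of the board's upper face: rack frame (18, -75, 12) mm; x points the way the tongue goes in. Between lip and board is a mouth 10 mm high and 82 mm wide between two end cheeks. The board in front of the rail is flat and bare for 83 mm.
- stop_pad (a joint): Sprung rubber stop behind the lip, 14 mm behind the lip's front edge; slides to the back. 0 = out, 0.008 m = fully pressed in. The spring pushes back with 2 N at 0 and 6 N when fully in; beyond that it is a rigid stop.
- basket: Small open sheet-metal basket 60 (x) x 100 (y) x 50 mm, 0.2 kg, with a dark steel bar handle: two arms at its y ends carry a round bar 10 mm thick, 112 mm long, along y, its centre 115 mm above the underside. Origin under its centre.
- handle (a point): Centre of the basket's handle bar (the bar runs along the basket's y).
- label: Grey L-shaped plastic label holder, 60 g. Upright card frame 8 (x) x 70 (y) x 60 mm high with a blank paper card on its front (-x) face; from its foot a flat tongue 70 mm wide and 5 mm thick runs 50 mm to the back (+x). Origin on the underside, below the middle of the upright frame. It stands on its tongue.
- tongue_tip (a point): Middle of the free back edge of the tongue, on the underside: label frame (54, 0, 0) mm. Pressed home it is 22 mm behind the lip's front edge.
- caul_block: plain wooden clamping block, 40x90x22 mm, origin under its centre; a bystander
- bridge_blank: dark wooden bar, 35x158x10 mm; a bystander
- glue_bottle: squeeze bottle, 56 mm across, 176 mm tall; a bystander
- brush_jar: open plastic jar, 69 mm across, 92 mm tall; a bystander
- caul_block_b: smaller wooden clamping block, 34x75x28 mm, origin under its centre; a bystander
- sanding_block: brown block, 60x108x34 mm; a bystander
Not all that is in view belongs to the job. Of the things shaped like the basket, the metal one is meant.

How it is judged:
By the outcome, as a careful person would: the job done as asked, in the order asked, and still so for the second after the job is handed in, while the arm keeps its last pose, push and grip.
It also fails if it takes over 54 s, if anything falls off the work surface, if the arm or the gripper's body presses on something with over 40 N, if the wrist force passes 120 N, or if a joint passes its speed limit or range.

ROBOT

A 7-joint arm with a two-finger parallel gripper is mounted at the origin on a cart in front of the work surface, level with it; the furniture and walls round the work are solid. World frame = base frame: x ahead of the robot, y to its left, z up, the work surface at z = 0. Lengths are in m, angles in rad, forces in N, time in s.
With the tool pointing down it reaches from about 0.425 to 0.875 m from the base axis. Payload 4.7 kg.
Tool frame: the origin (TCP) lies at the centre of the arm's flange, where the gripper is bolted on; the fingertips stand 173 mm ahead of it and the grasp point (between the pads) lies r.grip_depth ahead of it (r.grip_depth is the distance from the TCP to the grasp point, in m); z points along the fingers, y is the line along which they close (so a half turn about z gives the same grasp; the last joint's range is limited). The gripper opens to 85 mm and grips with 20 to 120 N. Pads are 22 mm wide; open, the fingers measure 114 mm over their backs; the gripper's body (76 mm by 85 mm) begins 54 mm behind the grasp point. The pads swing forward as they close: fully open they stand 13 mm farther back than shut.
Start: joints at [-1.175, 0.321, -0.07, 1.45, 0.023, 1.371, -0.057], TCP at [0.242, 0.603, 0.405] pointing down, gripper open.
Joint ranges: [-2.86, 2.86], [-0.3, 2.09], [-1.38, 1.24], [0.06, 2.45], [-1.56, 4.7], [0.09, 2.05], [-2.69, 2.69]. Speed limits (rad/s): [2.57, 2.57, 3.14, 3.14, 3.14, 3.14, 3.14].

INTERFACE

Orientations are given as a unit quaternion [x, y, z, w].
In Python, from cell import r, planner, vision, get_time_s, get_q, get_joint_velocities, get_joint_efforts, get_ee_pos, get_orientation, get_wrist_force, get_torque, get_grip_width, get_grasp_force gives the robot as it stands. Calls block until the motion is done:
- r.move_ptp(position, orientation): joint-space move of the TCP to a pose.
- r.movel(position, ori=None, feed=0.15): straight line of the TCP; ori=None keeps the orientation; feed is the mean speed in m/s.
- r.set_joints(angles): joint-space move.
- r.ungrasp() and r.close(grip_force=None): open the fingers fully, or close them until they stop; grip_force is the grip in N (None keeps the last).
- r.dwell(seconds).
- planner.ik(position, orientation): joint angles nearest the present ones, or None.
- vision.snapshot(name): name is "scene" or "top"; returns a dict with "image" (420x560x3 uint8, red, green, blue), "fx", "fy", "cx", "cy" (pixels), "distortion" ([k1, k2, p1, p2, k3] as OpenCV has them; the pictures are not rectified), "position" and "rotation" of the camera in the world. Camera axes: x right, y down, z forward; pixel columns grow to the right and rows downward; lengths in m; the calibration is good to about 2 mm. A picture is of the moment at which its call begins. There is no depth.
A pose or a line that the arm cannot do raises r.IKError and nothing moves.
- r.close_job(): hands the job in; it is judged then, once.
Readings, each from a call of its own:
- get_time_s(): time.
- get_q(): joint angles.
- get_joint_velocities(): joint speeds.
- get_joint_efforts(): joint torques, N m.
- get_ee_pos(): TCP position.
- get_orientation(): TCP orientation.
- get_wrist_force(): force on the tool from outside, world axes, zero at the start.
- get_torque(): the same for the moment, N m.
- get_grip_width(): finger opening in m.
- get_grasp_force(): force on a finger pad.
Only numpy, scipy, OpenCV 4.12 (cv2) and the standard library are available. Lean on these libraries where they do the work, as an engineer would, in place of code of your own. Each camera call takes 0.05 s, during which the arm holds its last target. There are 200 camera calls.

## Working session

There is one attempt and no reset: what is moved stays moved. The work goes in short steps, each a Python script; the robot and the scene stay as the last script left them, time stands still between calls to the robot, and variables do not carry over. Pictures are saved under pics/ and viewed, at most 10 in all, crops included, and the job is handed in when it is done.

```bash
ls; mkdir -p pics; python3 - <<'E'
from cell import *
import cv2
for n in("scene","top"):
    s=vision.snapshot(n); cv2.imwrite(f"pics/{n}0.png",cv2.resize(s["image"][:,:,::-1],(800,600),interpolation=cv2.INTER_CUBIC)); print(n,s["fx"],s["fy"],s["cx"],s["cy"],s["distortion"],s["position"],s["rotation"])
print(r.grip_depth,get_time_s(),get_orientation())
E
```

```text
pics
scene 516.541487788612 516.541487788612 266.3625149112469 215.57594734521484 [-0.0821007  0.         0.         0.         0.       ] [0.90468932 0.63428924 0.93229308] [ 0.18230125  0.9070352  -0.37315336 -0.06935397]
top 406.79311050996114 406.79311050996114 270.6184200626938 222.22340683814838 [-0.04839272  0.          0.          0.          0.        ] [ 0.4315514  -0.09796999  0.98689268] [-0.70101974  0.70530542 -0.07440934  0.07469165]
0.1547 0.1 [ 1.89771706e-01  9.81827856e-01 -8.63420600e-04 -1.26328566e-04]
```

View pics/scene0.png

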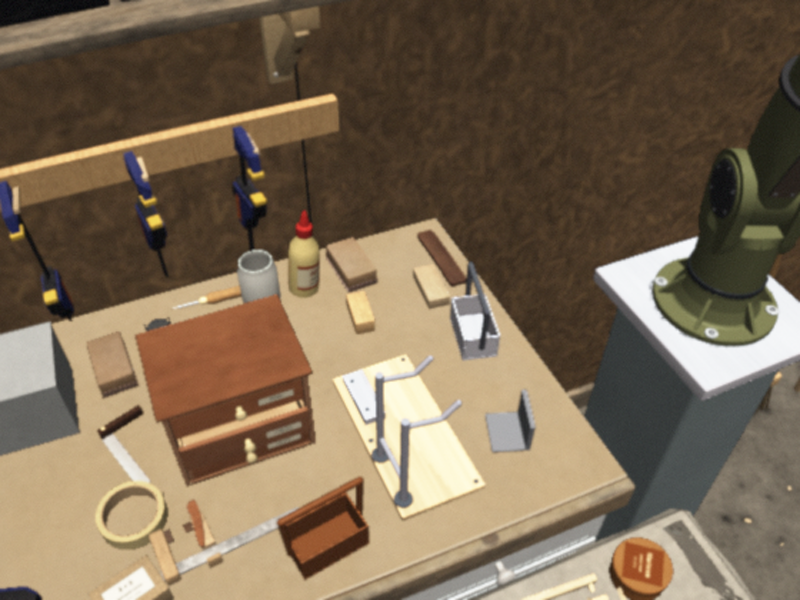

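View pics/top0.png

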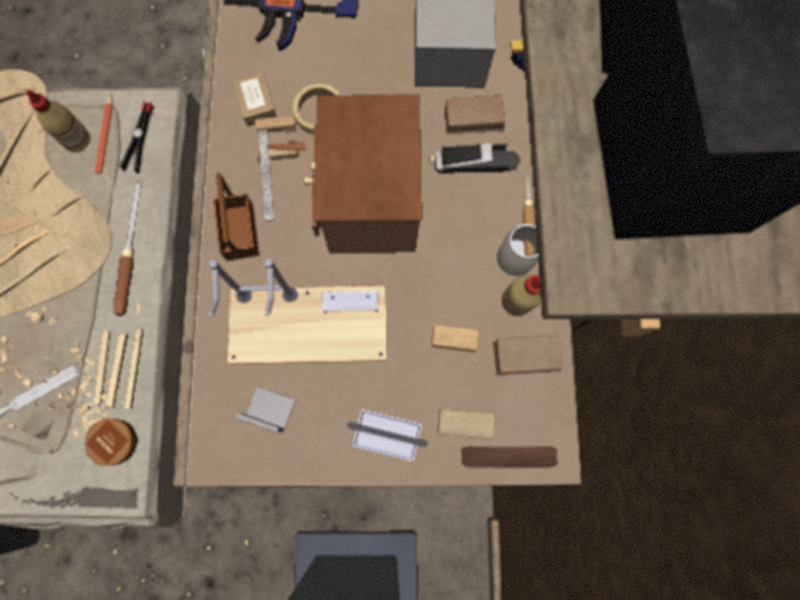

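The scene view shows two basket-shaped things: a grey metal one at about (475,325) in the scene picture and (388,435) in the top picture, and a brown one at (325,530) and (235,220). The grey one is the metal basket. The label is at scene (512,430) and top (268,410). The rack board is at top (307,325), with posts on the left and the rail at the top right. I'll confirm with a crop.

```bash
cat > h.py <<'E'
from cell import *
import cv2, numpy as np
from scipy.spatial.transform import Rotation as R
def ray(s,uv):
    K=np.array([[s["fx"],0,s["cx"]],[0,s["fy"],s["cy"]],[0,0,1]])
    p=cv2.undistortPoints(np.float64(uv).reshape(-1,1,2),K,np.float64(s["distortion"])).reshape(-1,2)
    d=np.c_[p,np.ones(len(p))]@R.from_quat(s["rotation"]).as_matrix().T
    return np.array(s["position"]),d
def onz(s,uv,z):
    c,d=ray(s,uv); return c+d*((z-c[2])/d[:,2])[:,None]
def tri(s1,u1,s2,u2):
    c1,d1=ray(s1,[u1]);c2,d2=ray(s2,[u2])
    t=np.linalg.lstsq(np.c_[d1[0],-d2[0]],c2-c1,rcond=None)[0]
    a=c1+t[0]*d1[0];b=c2+t[1]*d2[0]; return (a+b)/2,np.linalg.norm(a-b)
def proj(s,P):
    K=np.array([[s["fx"],0,s["cx"]],[0,s["fy"],s["cy"]],[0,0,1]])
    M=R.from_quat(s["rotation"]).as_matrix().T
    return cv2.projectPoints(np.float64(P).reshape(-1,1,3),cv2.Rodrigues(M)[0],-M@np.array(s["position"]),K,np.float64(s["distortion"]))[0].reshape(-1,2)
E
python3 - <<'E'
from h import *
S=vision.snapshot("scene");T=vision.snapshot("top")
for n,s in(("scene",S),("top",T)):
    cv2.imwrite(f"pics/{n}_raw.png",s["image"][:,:,::-1])
a=T["image"][120:330,135:345];b=S["image"][170:390,190:390]
a=cv2.resize(a,(400,400),interpolation=cv2.INTER_CUBIC);b=cv2.resize(b,(400,440),interpolation=cv2.INTER_CUBIC)
o=np.zeros((440,800,3),np.uint8);o[:400,:400]=a;o[:,400:]=b
cv2.imwrite("pics/crop1.png",o[:,:,::-1])
c=T["image"][195:330,155:305];cv2.imwrite("pics/crop2.png",cv2.resize(c[:,:,::-1],None,fx=4.4,fy=4.4,interpolation=cv2.INTER_CUBIC))
hsv=cv2.cvtColor(T["image"],cv2.COLOR_RGB2HSV)
for p in[(190,225),(250,210),(187,284),(265,300),(272,307),(200,190),(300,300),(150,270)]:print(p,hsv[p[1],p[0]])
E
```

```text
(190, 225) [ 19  70 228]
(250, 210) [122  15 222]
(187, 284) [  0   9 177]
(265, 300) [120  22 159]
(272, 307) [120  18 185]
(200, 190) [ 15  68 166]
(300, 300) [ 14  63 165]
(150, 270) [ 14  71 158]
```

View pics/crop1.png

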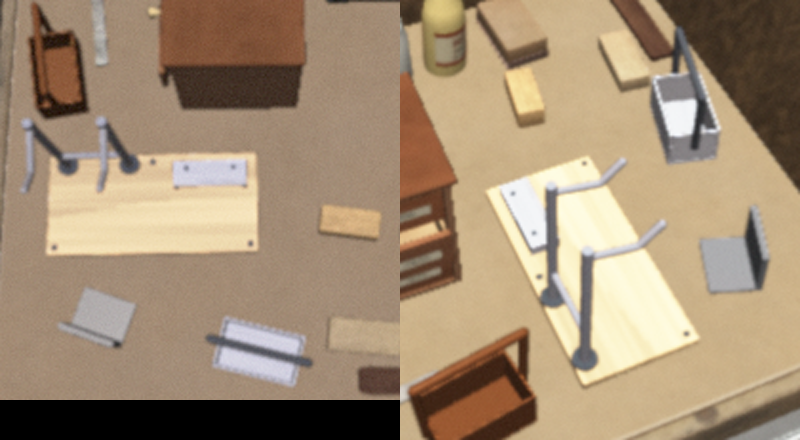

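View pics/crop2.png

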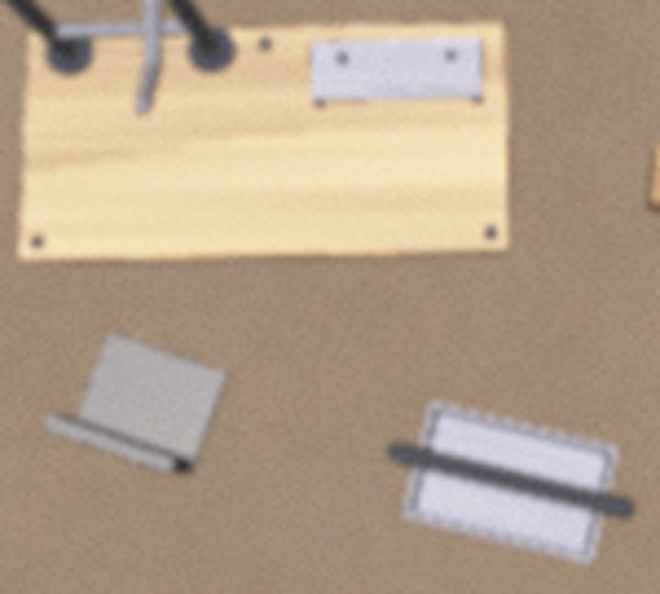

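The crop shows that the grey mesh basket at top native px (272,303) is the metal one, since the other is brown wood or copper. The dark handle bar runs from crop2 (390,452) to (632,508). The label's frame top runs from (48,420) to (185,470), and its tongue points up toward the board. Next I'll measure.

```bash
cat > meas.py <<'E'
from h import *
def comp(s,mask,seed,r=12):
    n,l,st,c=cv2.connectedComponentsWithStats(mask.astype(np.uint8))
    y,x=seed[1],seed[0]; w=l[y-r:y+r,x-r:x+r]; k=np.bincount(w[w>0]).argmax(); return l==k
def rectz(s,m,z):
    c=max(cv2.findContours(m.astype(np.uint8),cv2.RETR_EXTERNAL,cv2.CHAIN_APPROX_NONE)[0],key=cv2.contourArea)
    P=onz(s,c.reshape(-1,2),z)[:,:2]
    (cx,cy),(w,h),a=cv2.minAreaRect((P*1000).astype(np.float32)); return np.array([cx,cy]),w,h,a
def hsv(s): return cv2.cvtColor(cv2.GaussianBlur(s["image"],(3,3),0),cv2.COLOR_RGB2HSV).astype(int)
E
python3 - <<'E'
from meas import *
S=vision.snapshot("scene");T=vision.snapshot("top")
h=hsv(T); hs=hsv(S)
roi=np.zeros(h.shape[:2],bool)
roi[190:260,150:280]=1
m=roi&(h[...,2]>190); m=comp(T,m,(200,225)); print("rack top",rectz(T,m,.012),m.sum())
roi[:]=0;roi[190:222,215:275]=1
m2=roi&(h[...,1]<35)&(h[...,2]>150);m2=comp(T,m2,(245,210));print("rail",rectz(T,m2,.027))
roi[:]=0;roi[260:312,155:215]=1
m3=roi&(h[...,1]<38);m3=comp(T,m3,(188,283));print("label",rectz(T,m3,.005),m3.sum())
roi[:]=0;roi[280:330,235:305]=1
m4=roi&(h[...,1]<45);m4=comp(T,m4,(265,300))
m5=roi&(h[...,2]<110);m5=comp(T,m5,(272,304));print("bar",rectz(T,m5,.115),m5.sum())
m6=m4&~m5; print("rim",rectz(T,m4&(h[...,2]>130),.05))
o=T["image"].copy()
for q,c in((m,(255,0,0)),(m2,(0,255,0)),(m3,(0,0,255)),(m4,(255,255,0)),(m5,(255,0,255))):
    cs=cv2.findContours(q.astype(np.uint8),cv2.RETR_EXTERNAL,cv2.CHAIN_APPROX_NONE)[0];cv2.drawContours(o,cs,-1,c,1)
    
# manual points from crop2 (corner = native = crop/4.4+off -.5ish)
g=lambda u,v:np.array([(u+.5)/4.4+155-.5,(v+.5)/4.4+195-.5])
print("board corners fl fr br bl",onz(T,[g(18,258),g(509,247),g(505,22),g(27,36)],.012).round(4)[:,:2].tolist())
print("label tongue back L,R, R front",onz(T,[g(108,335),g(225,373),g(191,462)],.005).round(4)[:,:2].tolist())
print("label frame top front L,R",onz(T,[g(48,425),g(180,473)],.06).round(4)[:,:2].tolist())
print("bar ends",onz(T,[g(388,452),g(634,508)],.115).round(4)[:,:2].tolist())
# scene crop: 400..800 => native col 190+(u-400)/2, row 170+v/2
f=lambda u,v:np.array([190+(u-400)/2-.25,170+v/2-.25]); a=lambda u,v:np.array([135+u*210/400-.25,120+v*210/400-.25])
print("tip L",tri(T,a(24,190),S,f(664,224)),"tip R",tri(T,a(103,189),S,f(625,162)))
print("post L",tri(T,a(27,124),S,f(587,253)),"R",tri(T,a(101,122),S,f(551,187)))
print("bar scene",onz(S,[f(681,32),f(697,146)],.115).round(4).tolist())
print("board scene corners",onz(S,[f(487,190),f(592,157),f(698,340)],.012).round(4).tolist())
b=np.hstack([cv2.resize(o[185:335,150:310],(800,600*750//750),interpolation=cv2.INTER_NEAREST)]);cv2.imwrite("pics/m.png",b[:,:,::-1])
E
```

```text
rack top (array([631.65979004,  38.74691772]), 131.32388305664062, 271.97576904296875, 0.9753480553627014) 5409
rail (array([667.95062256, -36.19366837]), 33.898780822753906, 92.8713150024414, 1.8132773637771606)
label (array([487.60931396, 106.62818909]), 84.14708709716797, 61.45018005371094, 70.50718688964844) 767
bar (array([442.98410034, -97.64511108]), 116.89128875732422, 7.583213806152344, 76.0896224975586) 131
rim (array([426.3237915 , -92.54554749]), 103.28240966796875, 29.050750732421875, 75.92530822753906)
board corners fl fr br bl [[0.5655, 0.1733], [0.5702, -0.097], [0.698, -0.0955], [0.6917, 0.1747]]
label tongue back L,R, R front [[0.5236, 0.1234], [0.5027, 0.0584], [0.4548, 0.0757]]
label frame top front L,R [[0.4724, 0.1402], [0.448, 0.0714]]
bar ends [[0.4566, -0.0384], [0.4295, -0.156]]
tip L (array([0.60720426, 0.14980038, 0.19451367]), np.float64(0.0033073329606491627)) tip R (array([0.607614  , 0.06735002, 0.19150353]), np.float64(0.005152702433899306))
post L (array([0.68140559, 0.15093975, 0.19218696]), np.float64(0.0009935779931164377)) R (array([0.68246345, 0.07079003, 0.19342479]), np.float64(0.0012021224534573447))
bar scene [[0.4278, -0.1461, 0.115], [0.4952, 0.0202, 0.115]]
board scene corners [[0.6966, -0.0916, 0.012], [0.5655, -0.0903, 0.012], [0.5664, 0.1767, 0.012]]
```

View pics/m.png

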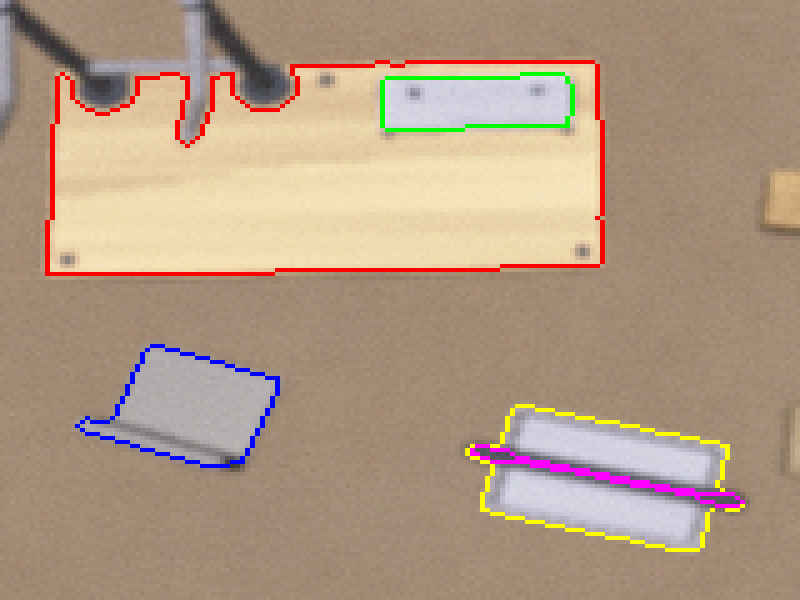

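The measurements agree. The rack centre is (0.6317, 0.0387) with yaw about 1°; the rail and posts match this to 1–2 mm. The handle bar is at (0.443, −0.097) with yaw about −13.5°, and the label origin is at about (0.463, 0.108) with yaw about −19.3°. Now I'll grasp the basket.

```bash
cat >> h.py <<'E'
G=r.grip_depth
def ori(yaw): # tool down, fingers close along x axis of an object at yaw (deg)
    return (R.from_euler('z',yaw+90,degrees=True)*R.from_euler('x',180,degrees=True)).as_quat().tolist()
def at(x,y,z): return [x,y,z+G]
RY=np.radians(1.05); RC=np.array([.6317,.0387])
def rk(x,y): # rack frame (m) -> world xy
    return RC+np.array([[np.cos(RY),-np.sin(RY)],[np.sin(RY),np.cos(RY)]])@np.array([x,y])
def st(m): print(m,"t",round(get_time_s(),2),"grasp",np.round(np.array(get_ee_pos())-[0,0,G],4),"F",np.round(get_wrist_force(),2),"w",round(get_grip_width(),4),"gf",np.round(get_grasp_force(),1))
E
python3 - <<'E'
from h import *
o=ori(-13.5)
r.move_ptp(at(.443,-.0973,.235),o); st("above")
r.movel(at(.443,-.0973,.115),o,feed=.12); st("down")
r.close(40); st("closed")
r.movel(at(.443,-.0973,.235),o,feed=.12); r.dwell(.3); st("lifted")
for n in("scene","top"):
    s=vision.snapshot(n); i=s["image"]; print(n,proj(s,[[.443,-.0973,.235]]).round(1))
    p=proj(s,[[.443,-.0973,.18]])[0].astype(int); a,b=max(p[0]-65,0),max(p[1]-65,0)
    c=cv2.resize(i[b:b+130,a:a+130],(400,400),interpolation=cv2.INTER_CUBIC); o_=c if n=="scene" else np.hstack([o_,c])
cv2.imwrite("pics/g1.png",o_[:,:,::-1])
E
```

```text
above t 2.88 grasp [ 0.4434 -0.0964  0.235 ] F [-0.67 -0.15  0.91] w 0.0855 gf 0.0
down t 4.03 grasp [ 0.4434 -0.0974  0.1157] F [0.7  0.32 0.1 ] w 0.0851 gf 0.0
closed t 4.72 grasp [ 0.443  -0.0973  0.1151] F [-2.    0.37  1.82] w 0.0084 gf 38.9
lifted t 6.17 grasp [ 0.4429 -0.0973  0.2346] F [-0.17  0.34 -2.16] w 0.0083 gf 38.9
scene [[338.8 159.8]]
top [[270.6 302.9]]
```

View pics/g1.png

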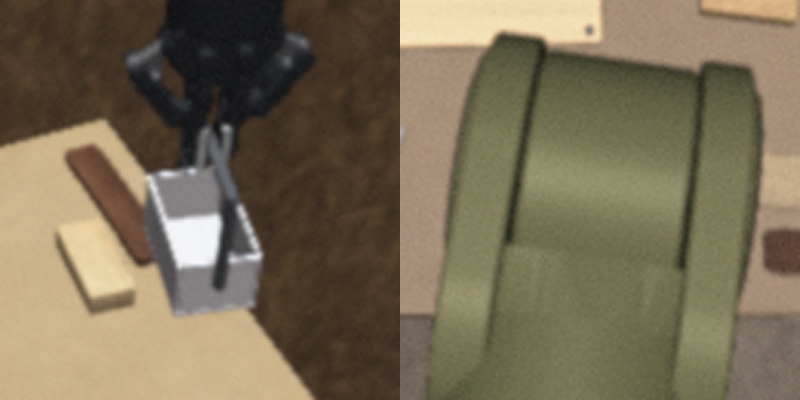

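The basket is held at mid-bar and hangs level, with about 2.2 N on the wrist (its weight). Next I'll hang it.

```bash
python3 - <<'E'
from h import *
o=ori(1.05); H=rk(.004,.070)
a=rk(-.115,.070)
r.move_ptp(at(*a,.225),o); 
r.movel(at(*a,.218),o,feed=.1); st("front")
r.movel(at(*H,.218),o,feed=.08); r.dwell(.2); st("over")
s=vision.snapshot("scene"); p=proj(s,[[*H,.18]])[0].astype(int)
c=s["image"][p[1]-75:p[1]+75,p[0]-100:p[0]+100]; cv2.imwrite("pics/over.png",cv2.resize(c[:,:,::-1],(800,600),interpolation=cv2.INTER_CUBIC))
E
```

```text
front t 7.4 grasp [0.5152 0.105  0.2174] F [ 0.02  0.74 -2.01] w 0.0081 gf 38.9
over t 9.24 grasp [0.6342 0.1088 0.2182] F [ 1.11  0.3  -2.21] w 0.0082 gf 38.9
```

View pics/over.png

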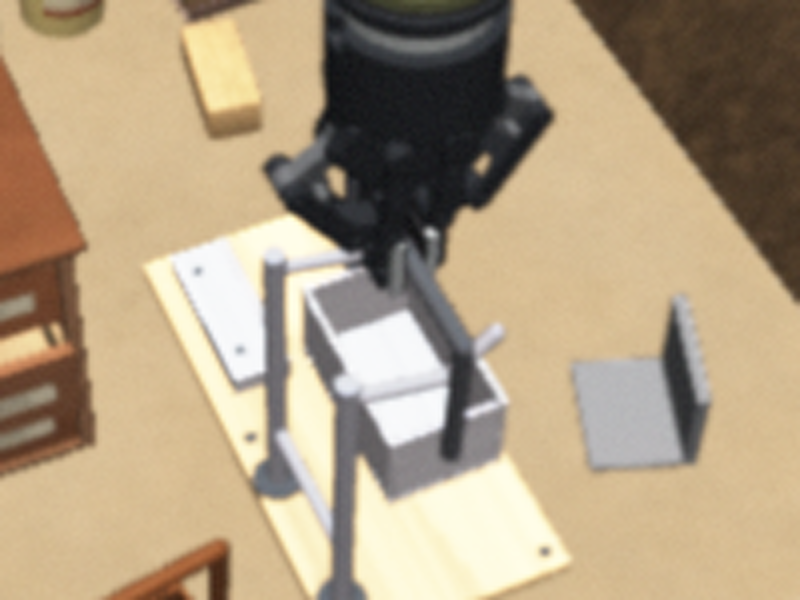

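The bar (near end at (465,350)) is above the prong valley at (445,375), and both prongs pass inside the handle window. Next I'll lower it until the prongs carry the weight, then release.

```bash
python3 - <<'E'
from h import *
H=rk(.004,.070)
r.movel(at(*H,.192),feed=.08); st("192")
for z in np.arange(.190,.180,-.0015):
    r.movel(at(*H,z),feed=.03); F=get_wrist_force(); 
    if F[2]>0.5: break
st("touch")
r.ungrasp(); r.dwell(.3); st("open")
r.movel(at(*H,.27),feed=.12); r.dwell(.3); st("up")
# clear out of the view: above label
L=ori(-19.3); r.move_ptp(at(.463,.108,.16),L); st("label above")
s=vision.snapshot("scene"); p=proj(s,[[*H,.15]])[0].astype(int)
c=s["image"][p[1]-75:p[1]+75,p[0]-80:p[0]+120]; cv2.imwrite("pics/hung.png",cv2.resize(c[:,:,::-1],(800,600),interpolation=cv2.INTER_CUBIC))
E
```

```text
192 t 9.77 grasp [0.6342 0.1087 0.191 ] F [ 0.15  0.39 -1.39] w 0.0086 gf 38.9
touch t 11.02 grasp [0.6345 0.1088 0.1846] F [-0.05 -0.79  1.44] w 0.0081 gf 39.3
open t 12.04 grasp [0.6344 0.1088 0.184 ] F [-0.45  0.69  1.21] w 0.0854 gf 0.0
up t 13.21 grasp [0.6344 0.1087 0.2693] F [ 0.04  0.18 -0.64] w 0.0853 gf 0.0
label above t 14.03 grasp [0.4642 0.1082 0.1613] F [ 0.55 -0.4   0.76] w 0.0855 gf 0.0
```

View pics/hung.png

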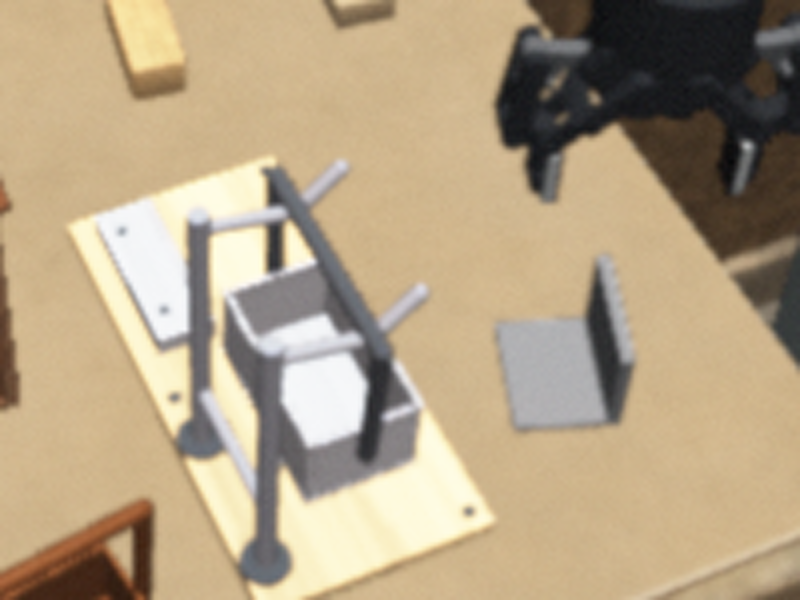

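The basket hangs in both prong valleys (bar at (290,210) and (370,335)) and is free of the gripper. Next I'll cross-check the label with the scene view (back tongue corners at (498,322) and (515,428)) and grasp it.

```bash
python3 - <<'E'
from h import *
H=rk(.004,.070); s=vision.snapshot("scene"); p=proj(s,[[*H,.15]])[0].astype(int)
q=onz(s,[[p[0]-80+u/4,p[1]-75+v/4] for u,v in((498,322),(515,428))],.005)[:,:2]
d=q[1]-q[0]; y=np.degrees(np.arctan2(d[1],d[0]))-90; o=q.mean(0)-.054*np.array([np.cos(np.radians(y)),np.sin(np.radians(y))])
print(q.round(4).tolist(),"len",np.linalg.norm(d).round(4),"yaw",y.round(1),"origin",o.round(4))
L=ori(-19.3)
if np.linalg.norm(o-[.463,.108])<.008:
    r.movel(at(.463,.108,.040),L,feed=.12); st("down")
    r.close(50); st("closed")
    r.movel(at(.463,.108,.10),L,feed=.12); st("lift")
    s=vision.snapshot("scene"); p=proj(s,[[.463,.108,.08]])[0].astype(int)
    c=s["image"][p[1]-60:p[1]+60,p[0]-80:p[0]+80]; cv2.imwrite("pics/lab.png",cv2.resize(c[:,:,::-1],(800,600),interpolation=cv2.INTER_CUBIC)); print(p)
E
```

```text
[[0.5005, 0.062], [0.525, 0.1271]] len 0.0695 yaw -20.6 origin [0.4623 0.1136]
down t 15.28 grasp [0.4635 0.1081 0.0407] F [ 0.5  -0.03  0.62] w 0.0855 gf 0.0
closed t 15.97 grasp [0.4631 0.1081 0.0401] F [-0.25 -0.36  1.45] w 0.0074 gf 48.9
lift t 16.62 grasp [0.4627 0.1079 0.0995] F [ 0.33 -0.13 -0.56] w 0.0075 gf 48.8
[370 278]
```

View pics/lab.png

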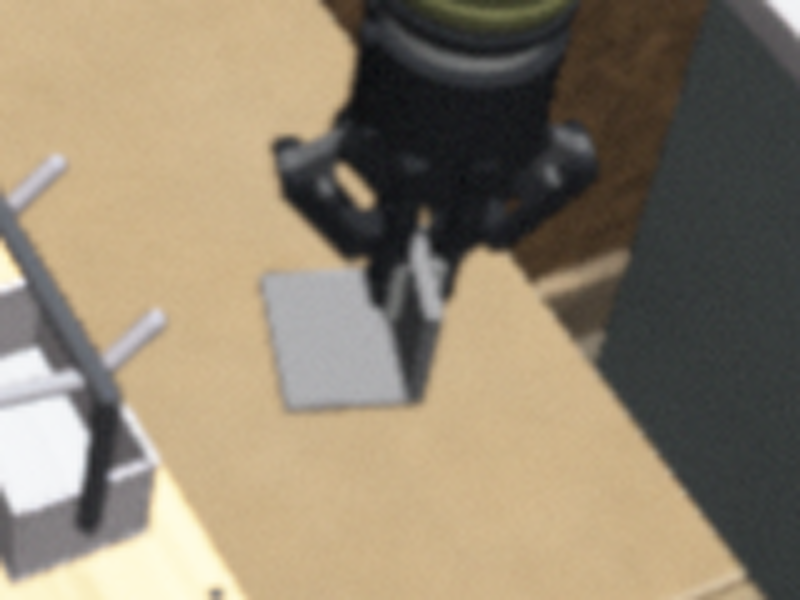

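The label is held square. Its tongue's back corners are at (263,272) and (288,410). I'll measure the sideways offset in hand and bring it in front of the rail.

```bash
python3 - <<'E'
from h import *
s=vision.snapshot("scene"); p=np.array([370,278])
e=np.array(get_ee_pos()); z=e[2]-G-.035
q=onz(s,[[p[0]-80+u/5,p[1]-60+v/5] for u,v in((263,272),(288,410))],z)[:,:2]
b=np.radians(-19.3); c=q.mean(0)-e[:2]
print("tip rel: along",c@[np.cos(b),np.sin(b)],"side",c@[-np.sin(b),np.cos(b)],"len",np.linalg.norm(q[1]-q[0]),"yaw",np.degrees(np.arctan2(*(q[1]-q[0])[::-1]))-90)
o=ori(1.05)
dy=-.002
a=rk(-.13,-.075+dy); r.move_ptp(at(*a,.10),o)
a=rk(-.061,-.075+dy); r.movel(at(*a,.075),o,feed=.12); r.dwell(.2); st("front")
s=vision.snapshot("scene"); P=proj(s,[[*rk(-.005,-.075),.03]])[0].astype(int); print(P)
c=s["image"][P[1]-45:P[1]+45,P[0]-60:P[0]+60]; cv2.imwrite("pics/front.png",cv2.resize(c[:,:,::-1],(800,600),interpolation=cv2.INTER_CUBIC))
E
```

```text
tip rel: along 0.05240562064109915 side 0.0035646975270737847 len 0.07152560671511632 yaw -20.097909356809524
front t 18.37 grasp [ 0.5717 -0.0394  0.0754] F [1.11 0.4  0.  ] w 0.0072 gf 48.7
[270 268]
```

View pics/front.png

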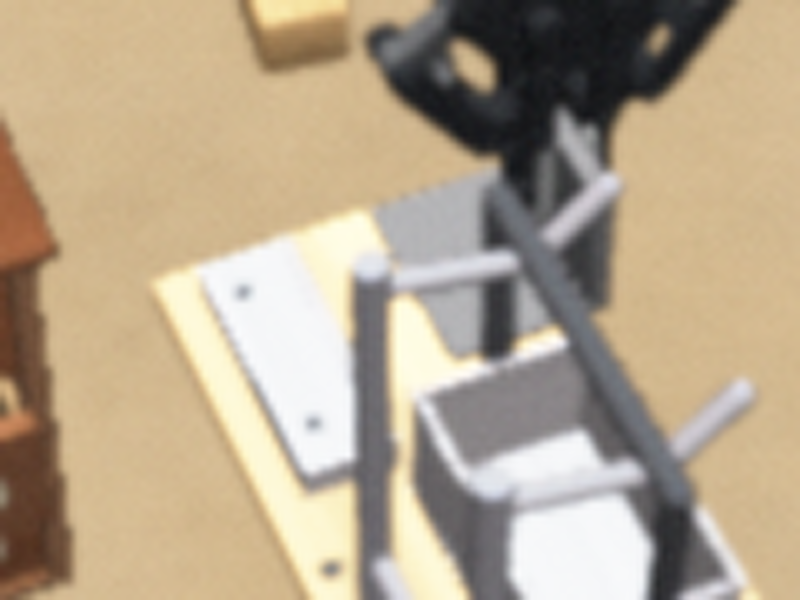

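The tongue's back edge, from (372,212) to about (450,355), faces the rail squarely. I'll check its side position, touch down on the board, lift 1.5 mm, then push in with force monitoring.

```bash
python3 - <<'E'
from h import *
s=vision.snapshot("scene"); P=np.array([270,268])
q=onz(s,[[P[0]-60+u/6.667,P[1]-45+v/6.667] for u,v in((372,212),(450,355))],.0405)[:,:2]
c=q.mean(0)-RC; M=np.array([[np.cos(RY),np.sin(RY)],[-np.sin(RY),np.cos(RY)]]); print("tip rack frame",(M@c).round(4),"len",np.linalg.norm(q[1]-q[0]).round(4))
dy=-.003; y=-.075+dy
r.movel(at(*rk(-.061,y),.057),feed=.1); r.dwell(.2); F0=np.array(get_wrist_force())
for z in np.arange(.056,.047,-.001):
    r.movel(at(*rk(-.061,y),z),feed=.03); r.dwell(.1); F=np.array(get_wrist_force())-F0
    if F[2]>1.5: break
st("touch z%.4f"%z); z+=.002
r.movel(at(*rk(-.061,y),z),feed=.03)
r.movel(at(*rk(-.034,y),z),feed=.06); r.dwell(.2); st("in mouth -34")
r.movel(at(*rk(-.025,y),z),feed=.03); r.dwell(.2); st("-25")
print("z",z)
E
```

```text
tip rack frame [-0.0077 -0.073 ] len 0.0664
touch z0.0510 t 21.1 grasp [ 0.5724 -0.0404  0.0522] F [-2.26 -0.27  6.81] w 0.0069 gf 49.9
in mouth -34 t 22.15 grasp [ 0.5989 -0.04    0.053 ] F [-0.54  0.53 -0.32] w 0.0077 gf 48.9
-25 t 22.8 grasp [ 0.608  -0.0397  0.0529] F [ 0.95  0.07 -0.56] w 0.0074 gf 48.9
z 0.053
```

```bash
python3 - <<'E'
from h import *
y=-.078; z=.053
for x in np.arange(-.0225,-.004,.0015):
    r.movel(at(*rk(x,y),z),feed=.03); r.dwell(.2)
    F=np.mean([(r.dwell(.02),get_wrist_force())[1] for _ in range(4)],0); e=np.array(get_ee_pos())
    print(round(x*1000,1),"actual",((e[:2]-RC)*1000).round(1)[0],"z",round(e[2]-G,4),"F",F.round(1))
    if F[0]<-14: break
st("end")
E
```

```text
-22.5 actual -21.3 z 0.0528 F [-1.9  0.  -0.1]
-21.0 actual -19.8 z 0.0528 F [-2.4  0.2 -1. ]
-19.5 actual -18.2 z 0.0529 F [-3.4  0.3 -0.7]
-18.0 actual -16.7 z 0.0529 F [-4.4 -0.1 -1.2]
-16.5 actual -15.2 z 0.0529 F [-4.8 -0.5 -0.7]
-15.0 actual -13.9 z 0.0529 F [-5.5 -0.3 -0.7]
-13.5 actual -12.8 z 0.0529 F [-8.3 -0.1  1.7]
-12.0 actual -12.2 z 0.0529 F [-11.5  -0.3   5.2]
-10.5 actual -11.6 z 0.0528 F [-15.3   0.1   7.9]
end t 27.45 grasp [ 0.6201 -0.0396  0.0528] F [-15.01   0.3    8.62] w 0.0075 gf 50.2
```

The spring curve is as expected: 2 N rising to about 6 N over 8 mm, then a rigid stop. I'll check that the push holds steady and hand in.

```bash
python3 - <<'E'
from h import *
r.dwell(.8); st("hold"); r.close_job(); print("done")
E
```

```text
hold t 28.25 grasp [ 0.6201 -0.0396  0.0528] F [-15.52   0.44   7.55] w 0.0074 gf 50.2
the job is handed in; nothing more can be done
done
```

I hung the metal basket on both prongs and let go of it, then pushed the label holder under the lip until the stop went rigid; it was still gripped there at about 15 N when I handed the job in at 28 s.

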